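Shut and clamp the instrument case

ROBOT

A 7-joint arm with a two-finger parallel gripper is mounted at the origin on the work surface. World frame = base frame: x ahead of the robot, y to its left, z up, the work surface at z = 0. Lengths are in mm, angles in rad, forces in N, time in s.
With the tool pointing down it reaches from about 400 to 875 mm from the base axis. Payload 4.4 kg.
Tool frame: the origin (TCP) lies midway between the tips of the shut fingers; the grasp point (between the pads) lies 19 mm behind it (ctrl.pinch_z is the distance from the TCP to the grasp point, in mm); z points along the fingers, y is the line along which they close (so a half turn about z gives the same grasp; the last joint's range is limited). The gripper opens to 85 mm and grips with 20 to 120 N. Pads are 22 mm wide; open, the fingers measure 114 mm over their backs; the gripper's body (76 mm by 85 mm) begins 54 mm behind the grasp point. The pads swing forward as they close: fully open they stand 13 mm farther back than shut.
Start: joints at [-1.225, 0.628, 0.038, 1.517, -0.027, 0.996, -0.02], TCP at [260.146, 595.686, 199.413] pointing down, gripper open.
Joint ranges: [-3.06, 3.06], [-0.37, 2.12], [-1.25, 1.32], [0.18, 2.47], [-1.1, 4.24], [0.23, 1.98], [-2.94, 2.94]. Speed limits (rad/s): [2.57, 2.57, 3.14, 3.14, 3.14, 3.14, 3.14].

INTERFACE

Orientations are given as [roll, pitch, yaw] about the fixed x, y, z axes, in that order (R = Rz(yaw) Ry(pitch) Rx(roll)).
In Python, from cell import read_state, cams, order, ctrl gives the robot as it stands.
- The arm moves only by the tool move_arm, never from a script. Its argument "targets" is text: rows parted by semicolons, each of 7 numbers parted by spaces: the gripper's target within -1 to 1 (fully open at 1, half-way at 0, shut at -1), then the shift along the tool's x, y, z in cm, then the turn, a rotation vector about the tool's x, y, z in degrees. A call has 1 to 5 rows; each row shifts and turns the commanded pose from where the row before left it, along the tool's axes as they then stand; what a row does not reach is not made up. A row lasts 1/12 s, in which the tool goes at most 41.7 mm and 7.16 degrees, less where a joint would pass 70% of its speed; a pose out of reach is approached as far as the arm can. A call with a gripper value outside its range is refused whole. The fingers move at their own pace and stop on an object; the grip force is fixed at half the most. Time passes only in rows, so rows that do not move let the fingers close. It gives the time, the measured TCP pose, the force, the opening and the grip force at its end, in the units of the state.
- read_state(): the state, without advancing time (a new reading comes with each control period).
- cams.get_image(name): name is "scene" or "top" or "wrist"; returns a dict with "color" (384x512x3 uint8, red, green, blue), "fovy" (degrees; the focal length in pixels is half the picture's height over the tangent of half this angle, whatever the lens; pixels are square), "cx", "cy" (the principal point, pixels), "rvec" (rotation vector, rad) and "tvec" (3), from world to camera coordinates, as OpenCV has them. Camera axes: x right, y down, z forward; pixel columns grow to the right and rows downward; lengths in mm; the calibration is good to about 2 mm. A picture is of the moment at which its call begins. There is no depth.
- order.finish_job(): hands the job in; it is judged then, once.
The state is a dict: "clock": time; "qpos": joint angles; "qd": joint speeds; "tau": joint torques, N m; "eef_pos": TCP position; "tool_rot": TCP orientation; "force": force on the tool from outside, world axes, zero at the start; "torque": the same for the moment, N m; "width": finger opening in mm; "gripper_force": force on a finger pad.
Only numpy, scipy, OpenCV 4.12 (cv2) and the standard library are available. Lean on these libraries where they do the work, as an engineer would, in place of code of your own. Each camera call takes 0.05 s, during which the arm holds its last target. There are 200 camera calls.

TASK

Push the open door of the upright instrument case shut, swing the wire loop of the draw latch on its top over the keeper on the door so that its crossbar sits right down on the keeper's outer side, then push the latch lever back and down past centre until it lies flat and the door is clamped. Do these in that order, and leave the things standing around where they are.

Things in the scene. Friction and masses are not known exactly. Their poses are not given: they have to be found in the camera images.
- case: upright grey instrument case fixed on the table, 220 mm wide (y), 140 mm high. Origin on the table, at mid-width, below the latch lever's pivot axis; x points from the door to the back, y to the door's hinge side, z up. In this frame the body runs from x -45 to +105 mm, the shut door from x -77 to -45 mm; the latch stands on the top at y -30 mm
- door_hinge (a point): foot of the door's upright hinge axis, on the table, at x -45, y +110 mm in the case's frame
- door (a joint): opening angle of the door, rad: 0 is shut, grows as its free (-y) side swings to -x of the case; stays where it is left (about 1 N to push at door_face). The clamped latch squeezes its gasket, so it may then read slightly below 0
- door_face (a point): point on the door's outer (-x) face to push it shut, 30 mm below its top edge, 160 mm from the hinge axis; the door is 32 mm thick, its axes are the case's when shut
- keeper (a point): foot of the keeper's outer (-x) face, level with the door's top. The keeper is a steel block on the door's top, 30 mm wide (y), 15 mm high; its uppermost 4.5 mm overhang its outer face by 4 mm towards -x. The loop's crossbar must go down outside (-x of) it and gets caught under the overhang. Moves with the door; x points inwards
- lever_pivot (a point): centre of the latch lever's pivot axis (along the case's y), at x 0, y -30, z 156 mm in the case's frame, 16 mm above the case's top
- lever (a joint): angle of the latch lever, rad: 0 lying flat to +x (clamped), 1.57 upright, 1.95 (stop) leaning to the door; stays where left (2 N to push). Loop hooked, it resists (under 15 N at lever_grip) below about 1 rad, passes dead centre near 0.4 rad, then holds itself down. Keep it at 1.5 rad or more while hooking: farther back the loop hardly reaches past the keeper
- lever_grip (a point): point on the lever's face to push, 55 mm from the pivot axis and 6 mm off its centre plane, on the side that faces the door when it stands and up when it lies flat; z is that face's outward normal. The lever is a flat steel bar 85 mm long, 30 mm wide, 6 mm thick, with a slightly upturned tip
- loop (a joint): angle of the wire loop against the lever, rad: about -3.3 folded up beside the lever (start), rising as it swings forward to the door, about 0 when clamped. The loop's elevation angle, from the case's +x through up towards the door, is lever + loop + pi
- loop_pin (a point): pin on which the loop swings: carried by the lever, 22 mm from the lever's pivot axis, at elevation angle (lever - 0.25 rad) from it
- loop_bar (a point): centre of the loop's round crossbar (7 mm thick, along the case's y, between two 7 mm arms 52 mm apart), 86 mm from loop_pin. Folded up, it stands about 25 mm above the lever's tip. Pushed forward past upright (from behind), the loop tips over and falls towards the door by its own weight
- slide_box: bystander: closed microscope slide box, 100 x 86 x 36 mm, origin at the centre of its underside
- oil_bottle: bystander: small amber bottle, 40 mm across, 85 mm high, origin at the centre of its underside
- dishes: bystander: stack of three flat round dishes, 93 mm across, 45 mm high, origin at the centre of its underside
- tip_rack: bystander: open clear rack with compartments, 85 x 125 x 55 mm, origin at the centre of its underside
- beaker: bystander: glass beaker, 68 mm across, 90 mm high, origin at the centre of its underside
- wash_bottle: bystander: white bottle, 66 mm across, 160 mm high, origin at the centre of its underside
- stage_clamp: bystander: dark steel slide clamp with a knob, 110 x 30 x 24 mm, origin at the centre of its underside

How it is judged:
By the outcome, as a careful person would: the job done as asked, in the order asked, and still so for the second after the job is handed in, with the robot touching nothing.
It also fails if it takes over 61 s, if anything falls off the work surface, if the arm or the gripper's body presses on something with over 40 N, if the wrist force passes 120 N, or if a joint passes its speed limit or range.

## Working session

There is one attempt and no reset: what is moved stays moved. The work goes in short steps, Python scripts to look and compute and a tool call to move; the robot and the scene stay as the last step left them, time stands still between calls to the robot, and variables do not carry over. Pictures are saved under pics/ and viewed, at most 10 in all, crops included, and the job is handed in when it is done.

Besides the shell and the picture viewer there is one more tool, called after ">>>" as name(argument=value, ...) on one line, values as JSON. move_arm: Moves the arm, as the interface text tells. Its arguments: {"type":"object","properties":{"targets":{"type":"string"}},"required":["targets"]}

```bash
ls; mkdir -p pics; cat > h.py <<'E'
import numpy as np, cv2
from scipy.spatial.transform import Rotation as R
from cell import read_state, cams, order, ctrl
def cam(n):
    d=cams.get_image(n); h=d["color"].shape[0]
    f=h/2/np.tan(np.radians(d["fovy"])/2)
    d["K"]=np.array([[f,0,d["cx"]],[0,f,d["cy"]],[0,0,1.]])
    return d
def proj(d,P):
    return cv2.projectPoints(np.array(P,float).reshape(-1,3),np.array(d["rvec"],float),np.array(d["tvec"],float),d["K"],None)[0].reshape(-1,2)
def ray(d,uv):
    Rm=cv2.Rodrigues(np.array(d["rvec"],float))[0]; t=np.array(d["tvec"],float).ravel()
    return -Rm.T@t, Rm.T@np.linalg.inv(d["K"])@np.array([uv[0],uv[1],1.])
def atz(d,uv,z):
    o,v=ray(d,uv); return o+v*(z-o[2])/v[2]
E
python3 - <<'E'
from h import *
import pickle
D={n:cam(n) for n in("scene","top")}
pickle.dump(D,open("d0.pkl","wb"))
for n in D:
    print(n,D[n]["K"][0,0],D[n]["cx"],D[n]["cy"],ray(D[n],(256,192)))
im=cv2.cvtColor(np.hstack([D["top"]["color"]]),cv2.COLOR_RGB2BGR)
cv2.imwrite("pics/top0.png",cv2.resize(im,(800,600),interpolation=cv2.INTER_CUBIC))
im=cv2.cvtColor(D["scene"]["color"],cv2.COLOR_RGB2BGR)
cv2.imwrite("pics/sc0.png",cv2.resize(im,(800,600),interpolation=cv2.INTER_CUBIC))
print(read_state())
E
```

```text
pics
scene 430.3766718974579 265.6793730342767 189.153745495948 (array([1264.39871262,   15.9750513 , 1185.27016768]), array([-0.52473553, -0.05471298, -0.84982862]))
top 378.2748401498066 252.98863617600406 199.10106852050384 (array([ 342.09673159,  -47.19118666, 1419.78422539]), array([ 0.21335125, -0.00627991, -0.97716814]))
{'clock': 0.1, 'qpos': array([-1.22481958,  0.62925108,  0.0384296 ,  1.51828811, -0.02701501,
        0.99630888, -0.02000264]), 'qd': array([-0.00074281, -0.00143175,  0.0006748 , -0.00120346,  0.00069726,
        0.00094482, -0.00047426]), 'tau': array([ 2.23833944e-03, -5.64530826e+01,  1.23036873e+00, -1.93971795e+01,
        1.12938235e-02,  5.51612568e-03,  1.77182284e-05]), 'eef_pos': array([259.86282659, 595.10708592, 198.57604344]), 'tool_rot': array([-3.13985440e+00, -3.49329442e-06,  2.72981690e+00]), 'force': array([-0.09034283, -0.11214791,  0.33478163]), 'torque': array([-0.01799752, -0.00482915, -0.04006661]), 'gripper_force': 0.0, 'width': 85.51024578792848}
```

View pics/top0.png

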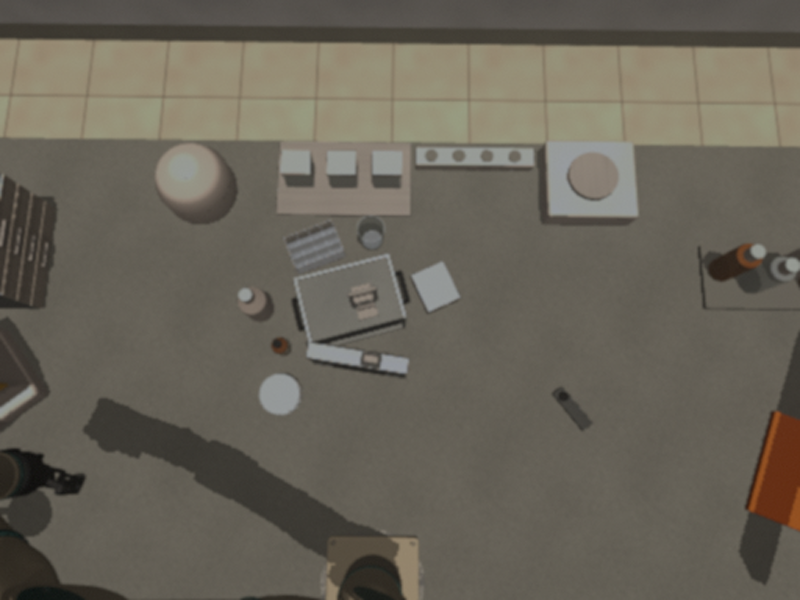

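View pics/sc0.png

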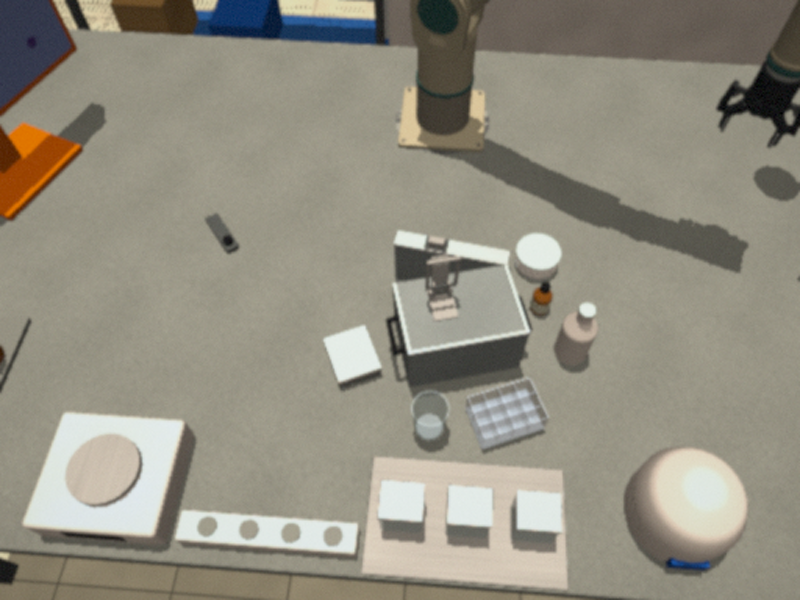

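```bash
python3 - <<'E'
import pickle,cv2,numpy as np
D=pickle.load(open("d0.pkl","rb"))
def c(n,x,y,w,h,s):
    im=cv2.cvtColor(D[n]["color"],cv2.COLOR_RGB2BGR)[y:y+h,x:x+w]
    im=cv2.resize(im,None,fx=s,fy=s,interpolation=cv2.INTER_CUBIC)
    return np.clip(im*1.5,0,255).astype(np.uint8)
a=c("top",182,158,80,86,5); b=c("scene",248,144,80,100,5)
o=np.zeros((500,800,3),np.uint8);o[:430,:400]=a;o[:500,400:]=b
cv2.imwrite("pics/c0.png",o)
E
```

```text
(no output)
```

View pics/c0.png

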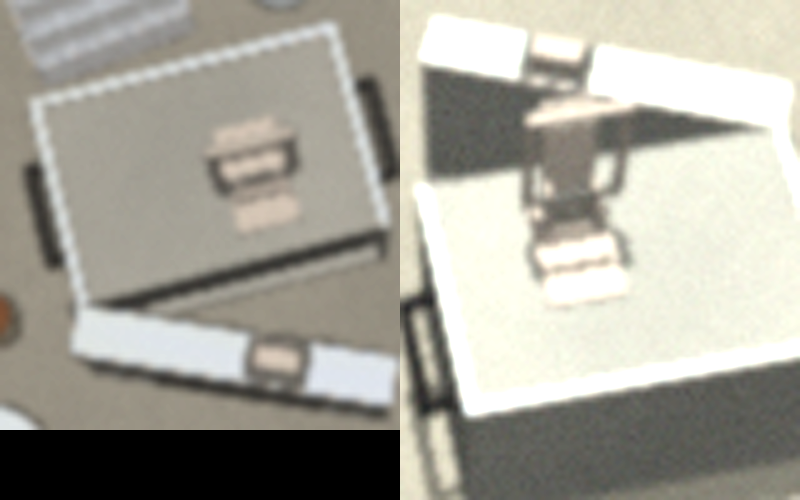

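```bash
cat >> h.py <<'E'
def rz(a): return np.array([[np.cos(a),-np.sin(a),0],[np.sin(a),np.cos(a),0],[0,0,1]])
def case2w(p,P): return np.atleast_2d(P)@rz(p[2]).T+np.array([p[0],p[1],0])
def door2case(th,P): # P in case coordinates with door shut
    h=np.array([-45,110,0.]); return (np.atleast_2d(P)-h)@rz(-th).T+h
E
python3 - <<'E'
from h import *
import pickle
from scipy.optimize import least_squares
D=pickle.load(open("d0.pkl","rb"))
T=lambda u,v:(182+(u+.5)/5-.5,158+(v+.5)/5-.5)
S=lambda u,v:(248+(u-400+.5)/5-.5,144+(v+.5)/5-.5)
B=[("top",(105,110,140),T(30,98)),("top",(105,-110,140),T(336,24)),("top",(-45,-110,140),T(388,230)),("top",(-45,110,140),T(80,306)),
("scene",(105,-110,140),S(468,414)),("scene",(-45,-110,140),S(417,183)),("scene",(-45,110,140),S(785,130))]
Dr=[("top",(-45,-110,140),T(396,362)),("top",(-77,-110,140),T(393,408)),("top",(-77,110,140),T(70,354)),
("scene",(-77,-110,140),S(428,14)),("scene",(-45,-110,140),S(419,64)),("scene",(-77,110,140),S(795,80))]
def res(p):
    r=[]
    for n,P,uv in B: r.append(proj(D[n],case2w(p,P))[0]-uv)
    for n,P,uv in Dr: r.append(proj(D[n],case2w(p,door2case(p[3],P)))[0]-uv)
    return np.concatenate(r)
# also free offsets to see
for yaw0 in(0.2,):
    s=least_squares(res,[560,0,yaw0,.4],loss="soft_l1",f_scale=.5)
    print(s.x,s.cost); print(np.round(s.fun if 0 else res(s.x).reshape(-1,2),2))
    C=np.linalg.inv(s.jac.T@s.jac); print(np.sqrt(np.diag(C))*.4)
p=s.x; np.save("p.npy",p)
for nm,P in dict(pivot=(0,-30,156)).items(): print(nm,case2w(p,P))
print("face",case2w(p,door2case(p[3],(-77,-50,110))),"keeper",case2w(p,door2case(p[3],(-70,-30,140))))
# bystanders approx
for n,uv in dict(dishes=(280,394),oil=(281,345),wash=(252,300),slide=(435,287)).items(): print(n,atz(D["top"],(uv[0]*.64,uv[1]*.64),45))
E
```

```text
[5.96707229e+02 4.93972531e+01 2.67171174e-01 4.20623160e-01] 2.841410975774468
[[ 0.12  0.72]
 [-0.01  0.2 ]
 [ 0.51 -0.43]
 [-0.2   0.37]
 [-0.33 -0.25]
 [ 0.13  0.73]
 [-0.3  -0.5 ]
 [ 0.23 -0.27]
 [-0.69 -0.15]
 [-0.02 -0.02]
 [ 1.42  0.89]
 [ 0.72 -0.91]
 [-0.68  0.96]]
[0.65585247 0.47183704 0.00427517 0.00629815]
pivot [[604.62734955  20.46160582 156.        ]]
face [[468.18326199  -9.61423299 110.        ]] keeper [[478.15801649   9.08080038 140.        ]]
dishes [417.09992945 218.53287652  45.        ]
oil [531.01178447 221.84462458  45.        ]
wash [638.10099781 296.16679909  45.        ]
slide [ 675.05725917 -139.38326988   45.        ]
```

```bash
python3 - <<'E'
from h import *
import pickle
D=pickle.load(open("d0.pkl","rb")); p=np.load("p.npy")
T=lambda u,v:(182+(u+.5)/5-.5,158+(v+.5)/5-.5)
S=lambda u,v:(248+(u-400+.5)/5-.5,144+(v+.5)/5-.5)
def model(a,b):
    piv=np.array([0,156.]); u=lambda t:np.array([np.cos(t),np.sin(t)])
    pin=piv+22*u(a-.25); bar=pin+86*u(a+b+np.pi); tip=piv+85*u(a)
    return [(q[0],-30+dy,q[1]) for q,dy in((bar,-26),(bar,26),(tip,-15),(tip,15),(pin,0))]
for a in(1.5,1.6,1.7,1.95):
    W=case2w(p,model(a,-3.3))
    print(a,"scene",np.round((proj(D["scene"],W)-[248,144])*5+[400,0]).astype(int).tolist(),"top",np.round((proj(D["top"],W)-[182,158])*5).astype(int).tolist())
# keeper: scene & top light patch of keeper top
K=[(x,y,155) for x in(-65,-40) for y in(-45,-15)]
W=case2w(p,door2case(p[3],K))
print("keeper pred",np.round((proj(D["scene"],W)-[248,144])*5+[400,0]).astype(int).tolist(),np.round((proj(D["top"],W)-[182,158])*5).astype(int).tolist())
E
```

```text
1.5 scene [[537, 153], [635, 138], [549, 140], [604, 131], [572, 202]] top [[280, 104], [200, 124], [273, 146], [227, 158], [255, 172]]
1.6 scene [[533, 135], [630, 119], [545, 127], [600, 118], [571, 198]] top [[284, 119], [204, 139], [276, 159], [230, 170], [255, 175]]
1.7 scene [[529, 117], [626, 102], [542, 115], [597, 106], [570, 195]] top [[289, 135], [208, 155], [279, 171], [234, 183], [256, 178]]
1.95 scene [[519, 78], [614, 63], [534, 90], [588, 82], [568, 187]] top [[299, 176], [219, 197], [287, 204], [242, 215], [258, 185]]
keeper pred [[533, 36], [582, 45], [524, 69], [574, 78]] [[295, 370], [251, 362], [301, 333], [258, 326]]
```

```bash
cat >> h.py <<'E'
p=np.load("p.npy")
def goal(P,n,pos=None,rot=None):
    "rows (cm, deg) from the current pose to TCP at case point P, tool x = case -x, y = +y, z down"
    s=read_state(); pos=s["eef_pos"] if pos is None else pos
    r=R.from_euler("xyz",s["tool_rot"]) if rot is None else rot
    t=case2w(p,P)[0]; rt=R.from_euler("xyz",[np.pi,0,p[2]+np.pi])
    dv=(r.inv()*rt).as_rotvec(); dr=R.from_rotvec(dv/n)
    for i in range(n):
        print(np.round(r.inv().apply(t-pos)/10/n,2),np.round(np.degrees(dv/n),2)); r=r*dr
    return t,rt
def tcpcase():
    s=read_state(); q=(s["eef_pos"]-[p[0],p[1],0])@rz(p[2]); return np.round(q,1),np.round(s["force"]@rz(p[2]),1),s["clock"]
E
python3 - <<'E'
from h import *
W=lambda x,y,z:np.r_[(np.array([x,y,z])-[p[0],p[1],0])@rz(p[2])]
t,rt=goal(W(480,100,210),15)
goal((-185,-60,210),5,t,rt)
E
```

```text
[-2.67 -2.44 -0.07] [-0.01 -0.   -2.59]
[-2.55 -2.56 -0.07] [-0.01 -0.   -2.59]
[-2.43 -2.67 -0.07] [-0.01 -0.   -2.59]
[-2.31 -2.78 -0.07] [-0.01 -0.   -2.59]
[-2.18 -2.88 -0.07] [-0.01 -0.   -2.59]
[-2.05 -2.97 -0.07] [-0.01 -0.   -2.59]
[-1.91 -3.06 -0.07] [-0.01 -0.   -2.59]
[-1.77 -3.15 -0.07] [-0.01 -0.   -2.59]
[-1.63 -3.22 -0.07] [-0.01 -0.   -2.59]
[-1.48 -3.29 -0.07] [-0.01 -0.   -2.59]
[-1.33 -3.36 -0.07] [-0.01 -0.   -2.59]
[-1.18 -3.41 -0.07] [-0.01 -0.   -2.59]
[-1.02 -3.46 -0.08] [-0.01 -0.   -2.59]
[-0.86 -3.51 -0.08] [-0.01 -0.   -2.59]
[-0.71 -3.54 -0.08] [-0.01 -0.   -2.59]
[ 1.72 -2.79 -0.  ] [0. 0. 0.]
[ 1.72 -2.79 -0.  ] [0. 0. 0.]
[ 1.72 -2.79 -0.  ] [0. 0. 0.]
[ 1.72 -2.79 -0.  ] [0. 0. 0.]
[ 1.72 -2.79 -0.  ] [0. 0. 0.]
```

>>> move_arm(targets="-1 -2.7 -2.4 -0.1 0 0 -2.6; -1 -2.6 -2.6 -0.1 0 0 -2.6; -1 -2.4 -2.7 -0.1 0 0 -2.6; -1 -2.3 -2.8 -0.1 0 0 -2.6; -1 -2.2 -2.9 -0.1 0 0 -2.6")

```text
clock: 0.52
eef_pos: [333.9, 427.7, 204.1]
tool_rot: [-3.141, -0.0, 2.959]
force: [0.1, -0.2, -0.3]
width: 25.7
gripper_force: 0.0
```

>>> move_arm(targets="-1 -2 -3 -0.1 0 0 -2.6; -1 -1.9 -3 -0.1 0 0 -2.6; -1 -1.8 -3.1 -0.1 0 0 -2.6; -1 -1.6 -3.2 -0.1 0 0 -2.6; -1 -1.5 -3.3 -0.1 0 0 -2.6")

```text
clock: 0.93
eef_pos: [407.1, 264.0, 209.3]
tool_rot: [-3.141, -0.0, -3.097]
force: [1.0, -0.4, 0.1]
width: 0.0
gripper_force: 0.0
```

>>> move_arm(targets="-1 -1.3 -3.4 0 0 0 -2.6; -1 -1.2 -3.4 0 0 0 -2.6; -1 -1 -3.5 0 0 0 -2.6; -1 -0.9 -3.5 0 0 0 -2.6; -1 -0.7 -3.5 0 0 0 -2.6")

```text
clock: 1.35
eef_pos: [480.7, 98.9, 209.3]
tool_rot: [3.142, -0.0, -2.871]
force: [0.3, 1.0, -0.1]
width: -0.1
gripper_force: 0.0
```

>>> move_arm(targets="-1 0 0 0 0 0 0")

```text
clock: 1.43
eef_pos: [483.1, 92.0, 209.2]
tool_rot: [-3.137, 0.0, -2.883]
force: [1.1, -0.4, 0.5]
width: 0.1
gripper_force: 0.0
```

```bash
python3 - <<'E'
from h import *
print(tcpcase(),read_state()["tool_rot"],read_state()["width"])
goal((-185,-60,210),5)
E
```

```text
(array([-98.3,  71. , 209.2]), array([ 0.9, -0.6,  0.5]), 1.4333) [-3.13685796e+00  9.03224487e-05 -2.88269836e+00] 0.09889280370748377
[ 1.71 -2.64 -0.  ] [-0.05  0.   -0.09]
[ 1.72 -2.63 -0.01] [-0.05  0.   -0.09]
[ 1.72 -2.63 -0.01] [-0.05  0.   -0.09]
[ 1.72 -2.63 -0.01] [-0.05  0.   -0.09]
[ 1.73 -2.62 -0.01] [-0.05  0.   -0.09]
```

>>> move_arm(targets="-1 1.7 -2.6 0 0 0 0; -1 1.7 -2.6 0 0 0 0; -1 1.7 -2.6 0 0 0 0; -1 1.7 -2.6 0 0 0 0; -1 1.8 -2.7 0 0 0 -0.4")

```text
clock: 1.85
eef_pos: [431.6, -49.3, 209.2]
tool_rot: [3.141, -0.0, -2.865]
force: [0.4, 0.1, 0.8]
width: 0.0
gripper_force: 0.0
```

>>> move_arm(targets="-1 0 0 2.5 0 0 0; -1 0 0 3 0 0 0; -1 0 0 3 0 0 0; -1 0 0 2 0 0 0; -1 0 0 0 0 0 0")

```text
clock: 2.27
eef_pos: [429.2, -48.1, 101.3]
tool_rot: [3.139, -0.007, -2.866]
force: [-0.8, 0.8, -0.0]
width: 0.2
gripper_force: 0.0
```

>>> move_arm(targets="-1 -1 0 0 0 0 0; -1 -1 0 0 0 0 0; -1 -1 0 0 0 0 0; -1 -1 0 0 0 0 0; -1 -1 0 0 0 0 0")

```text
clock: 2.68
eef_pos: [482.5, -34.6, 105.5]
tool_rot: [-3.141, 0.002, -2.866]
force: [-1.0, -1.4, 0.9]
width: 0.3
gripper_force: 0.9
```

```bash
python3 - <<'E'
from h import *
print(tcpcase(),read_state()["tool_rot"])
E
```

```text
(array([-132.4,  -50.9,  105.5]), array([-1.4, -1.1,  0.9]), 2.6833) [-3.14067137e+00  2.12819236e-03 -2.86565986e+00]
```

>>> move_arm(targets="-1 -0.8 0 0 0 0 0; -1 -0.8 0 0 0 0 0; -1 -0.8 0 0 0 0 0; -1 -0.7 0 0 0 0 0; -1 -0.5 0 0 0 0 0")

```text
clock: 3.1
eef_pos: [516.0, -24.6, 104.3]
tool_rot: [3.141, 0.0, -2.866]
force: [-2.0, -0.7, 0.1]
width: -0.5
gripper_force: 0.4
```

>>> move_arm(targets="-1 -0.3 0 0 0 0 0; -1 -0.3 0 0 0 0 0; -1 -0.2 0 0 0 0 0; -1 0 0 0 0 0 0")

```text
clock: 3.43
eef_pos: [523.2, -22.6, 104.4]
tool_rot: [3.141, 0.0, -2.866]
force: [-0.1, -0.6, 0.1]
width: -0.1
gripper_force: 0.0
```

```bash
python3 - <<'E'
from h import *
print(tcpcase())
E
```

```text
(array([-89.9, -50. , 104.4]), array([-0.3, -0.5,  0.1]), 3.4333)
```

>>> move_arm(targets="-1 -0.2 0 0 0 0 0; -1 -0.2 0 0 0 0 0; -1 0 0 0 0 0 0")

```text
clock: 3.68
eef_pos: [527.0, -21.6, 104.4]
tool_rot: [3.142, 0.0, -2.866]
force: [-0.5, -0.3, 0.3]
width: -0.4
gripper_force: 0.1
```

>>> move_arm(targets="-1 -0.2 0 0 0 0 0; -1 -0.2 0 0 0 0 0; -1 0 0 0 0 0 0")

```text
clock: 3.93
eef_pos: [527.4, -21.4, 104.1]
tool_rot: [3.141, -0.006, -2.866]
force: [-6.9, -1.7, 5.2]
width: 0.1
gripper_force: 3.3
```

```bash
python3 - <<'E'
from h import *
print(tcpcase())
E
```

```text
(array([-85.5, -50. , 104.1]), array([-7.1,  0.2,  5.2]), 3.9333)
```

>>> move_arm(targets="-1 1 0 0 0 0 0; -1 2 0 -1 0 0 0; -1 2 0 -3 0 0 0; -1 0 0 -3.5 0 0 0; -1 0 0 -3.5 0 0 0")

```text
clock: 4.35
eef_pos: [480.9, -34.3, 215.4]
tool_rot: [3.141, -0.002, -2.866]
force: [1.1, -0.1, 0.0]
width: 0.2
gripper_force: 0.0
```

```bash
cat >> h.py <<'E'
def crops(name,tx=(182,158,80,86),sx=(248,144,80,100),s=5):
    import pickle
    D={n:cam(n) for n in("scene","top")}; pickle.dump(D,open("d_%s.pkl"%name,"wb"))
    def c(n,b):
        x,y,w,h=b; im=cv2.cvtColor(D[n]["color"],cv2.COLOR_RGB2BGR)[y:y+h,x:x+w]
        return np.clip(cv2.resize(im,None,fx=s,fy=s,interpolation=cv2.INTER_CUBIC)*1.4,0,255).astype(np.uint8)
    a=c("top",tx);b=c("scene",sx)
    o=np.zeros((max(a.shape[0],b.shape[0]),a.shape[1]+b.shape[1],3),np.uint8)
    o[:a.shape[0],:a.shape[1]]=a;o[:b.shape[0],a.shape[1]:]=b
    cv2.imwrite("pics/%s.png"%name,o); return D
def latch(a,b):
    piv=np.array([0,156.]); u=lambda t:np.array([np.cos(t),np.sin(t)])
    pin=piv+22*u(a-.25); bar=pin+86*u(a+b+np.pi); tip=piv+85*u(a)
    return [(q[0],-30+dy,q[1]) for q,dy in((bar,-26),(bar,26),(tip,-15),(tip,15))]
E
python3 - <<'E'
from h import *
D=crops("c1"); print(tcpcase())
E
```

```text
(array([-128.1,  -51.5,  219.7]), array([1.2, 0.4, 1. ]), 4.45)
```

View pics/c1.png

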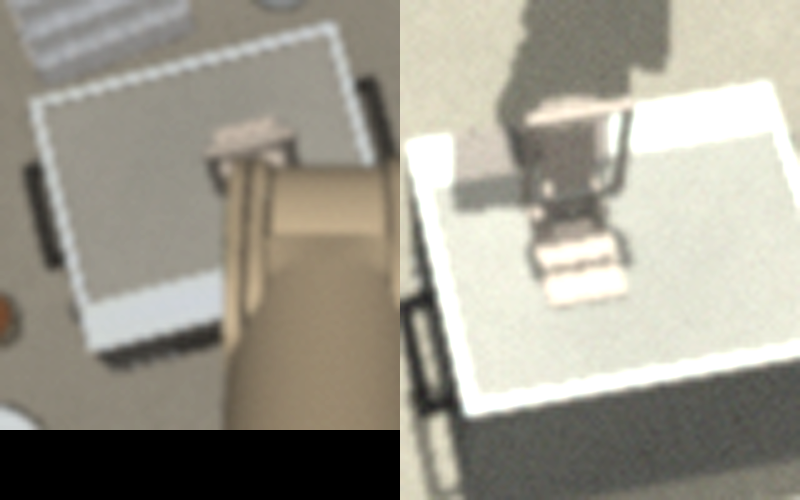

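>>> move_arm(targets="-1 -2 1 0 0 0 0; -1 -2.5 1.1 0 0 0 0; -1 -2.5 0 0 0 0 0; -1 -2 0 0 0 0 0; -1 0 0 0 0 0 0")

```text
clock: 4.87
eef_pos: [567.4, 13.0, 214.1]
tool_rot: [3.141, 0.004, -2.863]
force: [0.4, 1.1, 0.7]
width: 0.2
gripper_force: 0.0
```

>>> move_arm(targets="-1 -0.4 0 0 0 0 0; -1 -0.4 0 0 0 0 0; -1 -0.3 0 0 0 0 0; -1 0 0 0 0 0 0")

```text
clock: 5.2
eef_pos: [573.9, 13.4, 214.4]
tool_rot: [3.142, 0.0, -2.866]
force: [0.8, -0.1, -0.1]
width: -0.3
gripper_force: 0.0
```

```bash
python3 - <<'E'
from h import *
import pickle
print(tcpcase())
D=pickle.load(open("d_c1.pkl","rb"))
q=proj(D["scene"],case2w(p,[(-77,-110,140),(-77,110,140),(105,-110,140)]))
print((q-[248,144])*5+[400,0], "seen 407,138 / 768,82 / 468,412")
E
```

```text
(array([-31.4, -28.7, 214.4]), array([ 0.7, -0.3, -0.1]), 5.2)
[[406.0225904  140.04217242]
 [767.33024798  82.45574717]
 [464.36973789 410.72771151]] seen 407,138 / 768,82 / 468,412
```

>>> move_arm(targets="-1 -0.4 0 0 0 0 0; -1 -0.4 0 0 0 0 0; -1 0 0 0 0 0 0")

```text
clock: 5.45
eef_pos: [582.3, 15.9, 214.5]
tool_rot: [3.142, 0.001, -2.866]
force: [-0.4, 0.1, -0.0]
width: 0.0
gripper_force: 0.0
```

>>> move_arm(targets="-1 -0.3 0 0 0 0 0; -1 -0.2 0 0 0 0 0; -1 0 0 0 0 0 0")

```text
clock: 5.7
eef_pos: [586.8, 17.2, 214.4]
tool_rot: [3.141, 0.0, -2.866]
force: [-0.1, -0.6, -0.3]
width: -0.3
gripper_force: 0.0
```

```bash
python3 - <<'E'
from h import *
print(tcpcase())
D=crops("c2",tx=(205,165,40,50),sx=(266,155,50,60),s=8)
for a in(1.5,1.6,1.7): print(a,np.round((proj(D["scene"],case2w(p,latch(a,-3.3)))-[266,155])*8+[320,0]).astype(int).tolist())
E
```

```text
(array([-18.1, -28.4, 214.4]), array([-0.3, -0.6, -0.3]), 5.7)
1.5 [[396, 158], [552, 132], [414, 136], [502, 122]]
1.6 [[389, 127], [545, 103], [408, 115], [496, 101]]
1.7 [[382, 99], [537, 74], [403, 96], [490, 82]]
```

View pics/c2.png

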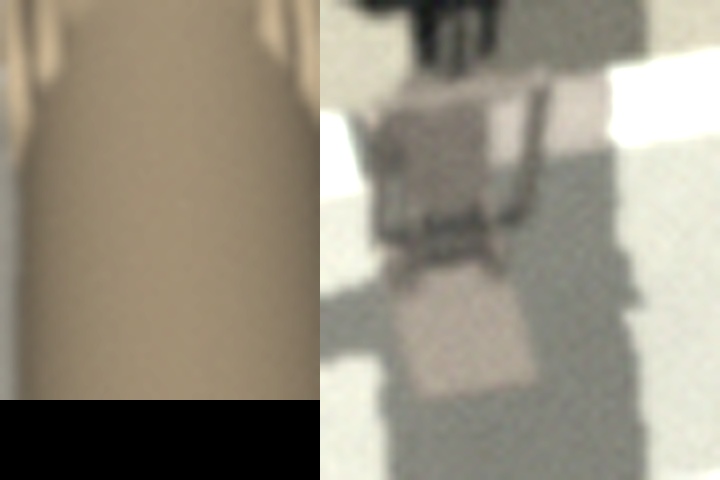

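>>> move_arm(targets="-1 -0.3 0 0 0 0 0; -1 -0.3 0 0 0 0 0; -1 0 0 0 0 0 0")

```text
clock: 6.05
eef_pos: [592.8, 18.9, 214.4]
tool_rot: [3.142, 0.001, -2.866]
force: [-0.8, -0.9, 0.2]
width: 0.2
gripper_force: 0.0
```

```bash
python3 - <<'E'
from h import *
import pickle
print(tcpcase())
d1=pickle.load(open("d_c1.pkl","rb"))["scene"];d2=pickle.load(open("d_c2.pkl","rb"))["scene"]; d3=cam("scene"); pickle.dump({"scene":d3},open("d_c3.pkl","wb"))
g=lambda d:cv2.resize(cv2.cvtColor(d["color"],cv2.COLOR_RGB2GRAY)[150:200,260:310],None,fx=8,fy=8,interpolation=cv2.INTER_CUBIC)
# patch: lever back face lower part + right arm, pixels 270..296, 165..182
G=[g(d) for d in(d1,d2,d3)]
t=G[1][(164-150)*8:(176-150)*8,(270-260)*8:(296-260)*8]
for q in G:
    r=cv2.matchTemplate(q,t,cv2.TM_CCOEFF_NORMED); _,m,_,l=cv2.minMaxLoc(r); print(m,(l[0]-80,l[1]-112))
E
```

```text
(array([-11.8, -28.4, 214.4]), array([-1.1, -0.7,  0.2]), 6.05)
0.5265557765960693 (-14, -112)
1.0 (0, 0)
0.9840326309204102 (0, 2)
```

>>> move_arm(targets="-1 1.5 0 0 0 0 0; -1 1.5 0 -2 0 0 0; -1 0 0 -3 0 0 0; -1 0 0 -3 0 0 0; -1 0 0 -1 0 0 0")

```text
clock: 6.52
eef_pos: [565.3, 10.5, 308.8]
tool_rot: [-3.14, 0.007, -2.866]
force: [1.9, 0.8, -0.1]
width: 0.1
gripper_force: 0.0
```

>>> move_arm(targets="-1 -2 0 0 0 0 0; -1 -3 0 0 0 0 0; -1 -3 0 0 0 0 0; -1 -2 0 0 0 0 0; -1 0 0 0 0 0 0")

```text
clock: 6.93
eef_pos: [662.3, 39.7, 302.7]
tool_rot: [3.141, 0.001, -2.864]
force: [-0.8, 0.2, -0.6]
width: -0.0
gripper_force: 0.0
```

>>> move_arm(targets="-1 0 0 2 0 0 0; -1 0 0 2 0 0 0; -1 0 0 0 0 0 0")

```text
clock: 7.18
eef_pos: [656.1, 37.2, 259.9]
tool_rot: [3.14, -0.009, -2.866]
force: [-0.9, -0.1, 0.1]
width: 0.0
gripper_force: 0.0
```

```bash
python3 - <<'E'
from h import *
print(tcpcase(),read_state()["tool_rot"])
D=crops("c4",tx=(205,165,40,50),sx=(266,155,50,60),s=8)
E
```

```text
(array([ 54.1, -27.4, 259.9]), array([-0.9,  0.1,  0.1]), 7.1833) [ 3.14016379 -0.00867771 -2.86573561]
```

View pics/c4.png

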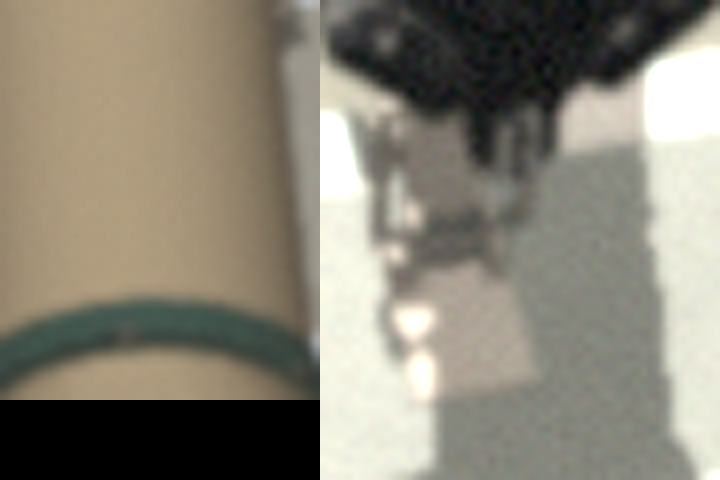

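>>> move_arm(targets="-1 0 0 0.7 0 0 0; -1 1 0 0 0 0 0; -1 1 0 0 0 0 0; -1 0.5 0 0 0 0 0; -1 0.5 0 0 0 0 0")

```text
clock: 7.7
eef_pos: [630.8, 29.4, 258.4]
tool_rot: [-3.141, 0.002, -2.866]
force: [0.5, -0.2, 0.2]
width: -0.3
gripper_force: 0.0
```

>>> move_arm(targets="-1 0.5 0 0 0 0 0; -1 0.5 0 0 0 0 0; -1 0.5 0 0 0 0 0; -1 0 0 0 0 0 0; -1 0 0 0 0 0 0")

```text
clock: 8.12
eef_pos: [616.2, 25.4, 257.6]
tool_rot: [-3.142, 0.0, -2.866]
force: [-0.1, -0.1, -0.7]
width: -0.1
gripper_force: 0.0
```

```bash
python3 - <<'E'
from h import *
print(tcpcase())
E
```

```text
(array([ 12.4, -28.3, 257.6]), array([-0.1, -0.1, -0.7]), 8.1167)
```

>>> move_arm(targets="-1 0 0 0.3 0 0 0; -1 0.5 0 0 0 0 0; -1 0.5 0 0 0 0 0; -1 0.5 0 0 0 0 0; -1 0.5 0 0 0 0 0")

```text
clock: 8.53
eef_pos: [596.3, 19.8, 254.3]
tool_rot: [3.142, -0.0, -2.866]
force: [0.1, -0.2, 0.2]
width: 0.0
gripper_force: 0.0
```

>>> move_arm(targets="-1 0.5 0 0 0 0 0; -1 0 0 0 0 0 0; -1 0 0 0 0 0 0; -1 0 0 0 0 0 0")

```text
clock: 8.87
eef_pos: [592.3, 18.7, 254.6]
tool_rot: [-3.142, 0.001, -2.866]
force: [0.2, -0.4, -0.0]
width: -0.2
gripper_force: 0.0
```

```bash
python3 - <<'E'
from h import *
print(tcpcase())
D=crops("c5",tx=(205,165,40,50),sx=(266,140,50,75),s=8)
E
```

```text
(array([-12.4, -28.4, 254.6]), array([ 0.1, -0.5, -0. ]), 8.8667)
```

View pics/c5.png

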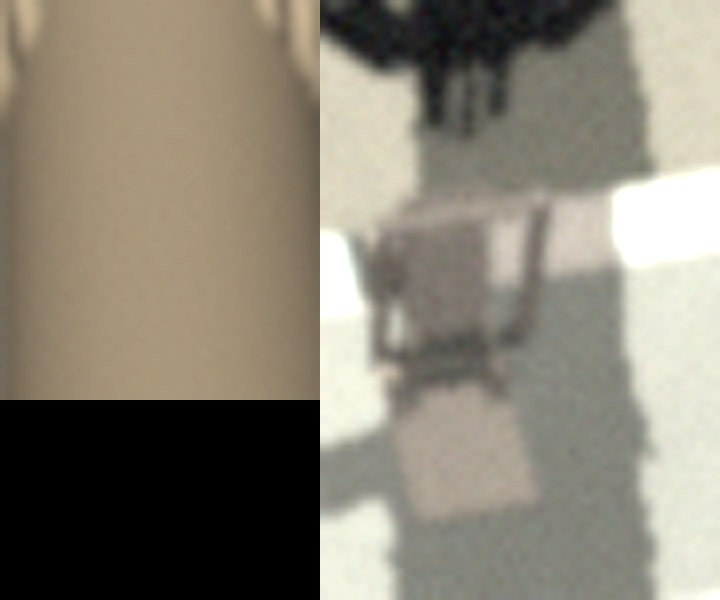

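```bash
python3 - <<'E'
from h import *
import pickle
D=pickle.load(open("d0.pkl","rb"))
Rz=rz(p[2])
def line(d,uv):
    o,v=ray(d,uv); o=(o-[p[0],p[1],0])@Rz; v=v@Rz; return o,v
T=lambda u,v:(182+(u+.5)/5-.5,158+(v+.5)/5-.5)
S=lambda u,v:(248+(u-400+.5)/5-.5,144+(v+.5)/5-.5)
for nm,d,uv in(("scene bar",D["scene"],S(582,109)),("top band1",D["top"],T(252,132)),("top dark/light1",D["top"],T(252,150)),("top patch2",D["top"],T(252,165)),("top patch3 (low)",D["top"],T(267,210))):
    o,v=line(d,uv)
    print(nm,[tuple(np.round((o+v*(z-o[2])/v[2])[:2],1)) for z in(160,200,240,260,280)])
d=pickle.load(open("d_c5.pkl","rb"))["scene"]
s=read_state()["eef_pos"]
print((proj(d,[s,s+[0,0,20]])-[266,140])*8+[320,0], (proj(d,case2w(p,[(10,-30,263),(-12,-30,263),(-12,-30,254)]))-[266,140])*8+[320,0])
E
python3 - <<'E'
import sys; sys.path.insert(0,".")
from h import *
d=cam("wrist"); im=cv2.cvtColor(d["color"],cv2.COLOR_RGB2BGR)
cv2.imwrite("pics/w1.png",np.clip(im*1.4,0,255).astype(np.uint8))
print(proj(d,case2w(p,[(10,-56,263),(10,-4,263),(0,-45,241),(0,-15,241),(-45,-110,140)])).round())
E
```

```text
scene bar [(np.float64(-67.1), np.float64(-8.2)), (np.float64(-39.7), np.float64(-16.0)), (np.float64(-12.3), np.float64(-23.8)), (np.float64(1.4), np.float64(-27.7)), (np.float64(15.1), np.float64(-31.6))]
top band1 [(np.float64(39.9), np.float64(-34.0)), (np.float64(30.1), np.float64(-33.8)), (np.float64(20.2), np.float64(-33.5)), (np.float64(15.2), np.float64(-33.4)), (np.float64(10.3), np.float64(-33.2))]
top dark/light1 [(np.float64(27.7), np.float64(-31.0)), (np.float64(18.2), np.float64(-30.8)), (np.float64(8.7), np.float64(-30.6)), (np.float64(4.0), np.float64(-30.6)), (np.float64(-0.8), np.float64(-30.5))]
top patch2 [(np.float64(17.5), np.float64(-28.4)), (np.float64(8.3), np.float64(-28.3)), (np.float64(-0.8), np.float64(-28.3)), (np.float64(-5.4), np.float64(-28.2)), (np.float64(-10.0), np.float64(-28.2))]
top patch3 (low) [(np.float64(-15.4), np.float64(-30.7)), (np.float64(-23.6), np.float64(-30.5)), (np.float64(-31.7), np.float64(-30.4)), (np.float64(-35.7), np.float64(-30.3)), (np.float64(-39.8), np.float64(-30.2))]
[[452.28447398 180.2038031 ]
 [454.69089889 144.48040161]] [[463.22372473 220.01077601]
 [448.79751993 166.44213325]
 [447.75385646 182.37111737]]
[[214. 259.]
 [293. 259.]
 [233. 230.]
 [274. 231.]
 [175. 145.]]
```

View pics/w1.png

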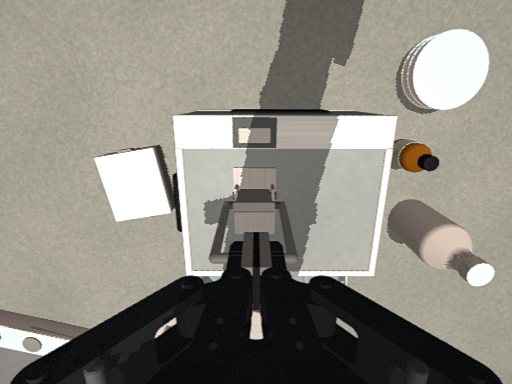

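```bash
python3 - <<'E'
from h import *
import pickle
Rz=rz(p[2])
def line(d,uv):
    o,v=ray(d,uv); return (o-[p[0],p[1],0])@Rz, v@Rz
w=cam("wrist"); pickle.dump(w,open("w1.pkl","wb"))
s=pickle.load(open("d_c5.pkl","rb"))["scene"]
o,v=line(w,(254,258)); print("wrist cam",o.round(), "bar ray", [(z,np.round((o+v*(z-o[2])/v[2])[:2],1).tolist()) for z in(240,250,260)])
o,v=line(s,(266+(460-320)/8,140+215/8)); print("scene ray",[(z,np.round((o+v*(z-o[2])/v[2])[:2],1).tolist()) for z in(240,250,260)])
e=read_state()["eef_pos"]; print("tcp px",proj(w,[e,e+[0,0,20]]).round())
im=cv2.cvtColor(w["color"],cv2.COLOR_RGB2BGR)[180:300,190:320]
cv2.imwrite("pics/w2.png",np.clip(cv2.resize(im,None,fx=5,fy=5,interpolation=cv2.INTER_CUBIC)*1.5,0,255).astype(np.uint8))
E
```

```text
wrist cam [-91. -29. 428.] bar ray [(240, [23.3, -29.6]), (250, [17.2, -29.6]), (260, [11.1, -29.6])]
scene ray [(240, [-7.8, -26.2]), (250, [-1.0, -28.1]), (260, [5.8, -30.0])]
tcp px [[256. 223.]
 [256. 236.]]
```

View pics/w2.png

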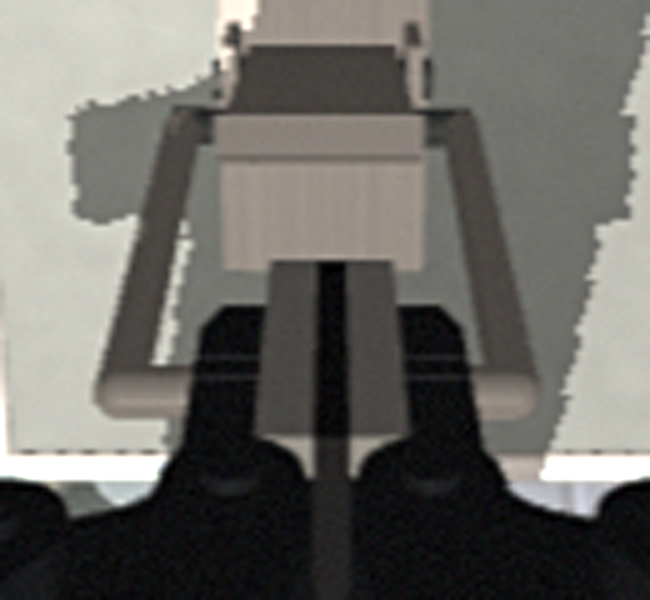

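>>> move_arm(targets="-1 0 0 -2.5 0 0 0; -1 -2.5 0 0 0 0 0; -1 -3 0 0 0 0 0; -1 -3 0 0 0 0 0; -1 0 0 0 0 0 0")

```text
clock: 9.48
eef_pos: [678.1, 44.4, 278.0]
tool_rot: [3.14, 0.003, -2.864]
force: [-0.4, -0.2, -0.8]
width: 0.1
gripper_force: 0.0
```

>>> move_arm(targets="-1 0 0 3 0 0 0; -1 0 0 3 0 0 0; -1 0 0 3 0 0 0; -1 0 0 1.5 0 0 0; -1 0 0 0 0 0 0")

```text
clock: 9.9
eef_pos: [670.3, 41.4, 169.8]
tool_rot: [3.14, -0.009, -2.866]
force: [0.2, -0.8, 0.3]
width: -0.2
gripper_force: 0.0
```

```bash
python3 - <<'E'
from h import *
print(tcpcase())
E
```

```text
(array([ 68.8, -27.2, 169.8]), array([ 0. , -0.9,  0.3]), 9.9)
```

>>> move_arm(targets="-1 0 0 0.5 0 0 0; -1 0 0 0.5 0 0 0; -1 0 0 0.5 0 0 0; -1 0 0 0.5 0 0 0; -1 0 0 0 0 0 0")

```text
clock: 10.32
eef_pos: [673.5, 41.7, 154.0]
tool_rot: [3.142, -0.001, -2.866]
force: [0.3, 0.7, -0.1]
width: 0.3
gripper_force: 0.0
```

>>> move_arm(targets="-1 0 0 0.2 0 0 0; -1 0 0 0.2 0 0 0; -1 0 0 0.2 0 0 0; -1 0 0 0 0 0 0")

```text
clock: 10.65
eef_pos: [673.7, 41.8, 148.1]
tool_rot: [3.142, -0.0, -2.866]
force: [0.3, -0.5, 0.4]
width: 0.3
gripper_force: 0.0
```

>>> move_arm(targets="-1 0 0 0.2 0 0 0; -1 0 0 0.2 0 0 0; -1 0 0 0 0 0 0")

```text
clock: 10.9
eef_pos: [673.6, 41.8, 143.9]
tool_rot: [3.141, -0.001, -2.866]
force: [0.6, 0.0, -1.2]
width: 0.2
gripper_force: 0.0
```

>>> move_arm(targets="-1 0 0 0.2 0 0 0; -1 0 0 0.2 0 0 0; -1 0 0 0 0 0 0")

```text
clock: 11.15
eef_pos: [673.6, 41.8, 139.9]
tool_rot: [3.141, -0.001, -2.866]
force: [-0.5, 0.5, 0.1]
width: 0.1
gripper_force: 0.0
```

>>> move_arm(targets="-1 0 0 0.2 0 0 0; -1 0 0 0.2 0 0 0; -1 0 0 0 0 0 0")

```text
clock: 11.4
eef_pos: [673.6, 41.8, 135.9]
tool_rot: [3.141, -0.001, -2.866]
force: [-0.7, -0.1, 0.6]
width: 0.5
gripper_force: 0.0
```

```bash
python3 - <<'E'
from h import *
print(tcpcase())
w=cam("wrist"); g=cv2.cvtColor(w["color"],cv2.COLOR_RGB2GRAY)
e=read_state()["eef_pos"]; print("tcp px",proj(w,[e,e+[0,0,20]]).round())
print(g[180:300:4,256-20:256+21:4])
E
```

```text
(array([ 72.1, -27.7, 135.9]), array([-0.7,  0.1,  0.6]), 11.4)
tcp px [[256. 223.]
 [256. 237.]]
[[ 75  74  75  76  75  75  74  74  74  74  75]
 [ 86  86  86  87  86  85  86  85  85  86  86]
 [ 92  93  92  94  91  93  92  91  91  92  92]
 [ 99  99 100 101 101 100  99 100  99 100 100]
 [110 110 110 110 109 110 110 109 109 109 109]
 [112 113 112 112 112 112 111 111 111 111 111]
 [108 107 107 106 106 108 107 107 107 107 106]
 [102 100 101 100 101 100 101 101 100 100 100]
 [ 94  96  95  94  95  95  94  95  95  94  94]
 [ 88  90  89  88  87  88  87  87  87  88  88]
 [ 87  88  87  88  87  89  89  88  88  89  88]
 [ 88  87  88  86  86  86  86  87  86  86  87]
 [ 88  88  86  87  87  87  86  87  86  86  87]
 [ 89  88  65  55  55  24  56  55  71  87  89]
 [ 89  88  59  55  58  12  59  57  62  86  86]
 [ 93  92  56  57  51   7  54  55  58  90  90]
 [ 14  12  58  57  50  10  54  57  57  11  11]
 [ 10  12  57  55  51  13  54  57  58  12  10]
 [ 14  13  58  57  45   9  51  57  57  12  15]
 [ 14  15  57  56  44   8  51  58  57  15  15]
 [ 13  14  56  58  44   8  50  55  57  14   9]
 [ 13  21  57  54  41  13  48  56  56  16  13]
 [ 14  15  41 120  86  31 100 119  46   8  12]
 [ 11  12  12   6  87  29 101   8  12  10  13]
 [ 28  19  13  14  25  32  19  14  12  22  28]
 [ 13  15  11  13  22  31  17  10  12  13  11]
 [ 10  13  13  12  25  31  18  11  12  11  13]
 [ 16  11  11  12  21  30  18  12  14  11  11]
 [ 11  15   9  13  20  29  19  13  11  10  10]
 [ 14  15  12  14  21  31  21  14  13  11  12]]
```

>>> move_arm(targets="-1 0 0 0.3 0 0 0; -1 0 0 0.3 0 0 0; -1 0 0 0 0 0 0")

```text
clock: 11.7
eef_pos: [673.3, 41.8, 129.6]
tool_rot: [3.141, -0.001, -2.866]
force: [0.2, 0.6, 0.3]
width: 0.0
gripper_force: 0.0
```

>>> move_arm(targets="-1 0 0 0.2 0 0 0; -1 0 0 0.2 0 0 0; -1 0 0 0 0 0 0")

```text
clock: 11.95
eef_pos: [673.5, 41.8, 125.9]
tool_rot: [3.141, -0.001, -2.866]
force: [-0.3, 0.2, 0.5]
width: 0.1
gripper_force: 0.0
```

>>> move_arm(targets="-1 0 0 0.2 0 0 0; -1 0 0 0.2 0 0 0; -1 0 0 0 0 0 0")

```text
clock: 12.2
eef_pos: [673.6, 41.8, 121.9]
tool_rot: [3.141, -0.001, -2.866]
force: [-0.4, -0.3, -0.2]
width: 0.1
gripper_force: 0.0
```

>>> move_arm(targets="-1 0 0 0.2 0 0 0; -1 0 0 0.1 0 0 0; -1 0 0 0 0 0 0")

```text
clock: 12.45
eef_pos: [673.6, 41.8, 119.0]
tool_rot: [3.141, -0.001, -2.866]
force: [-0.6, -0.3, -0.1]
width: -0.2
gripper_force: 0.0
```

```bash
python3 - <<'E'
from h import *
print(tcpcase()); s=read_state(); print(s["qpos"],s["torque"])
E
```

```text
(array([ 72.2, -27.6, 119. ]), array([-0.6, -0.2, -0.1]), 12.45)
[-0.07067509  0.74985514 -0.05799946  1.51453944  0.05120378  0.87931551
  1.70079539] [ 0.02899266 -0.04734416  0.03206726]
```

```bash
python3 - <<'E'
from h import *
print([(k,getattr(ctrl,k)) for k in dir(ctrl) if not k.startswith("_")])
E
```

```text
[('MotionError', <class 'cell.MotionError'>), ('pinch_z', 18.700000000000003)]
```

>>> move_arm(targets="-1 0 0 0.2 0 0 0; -1 0 0 0.2 0 0 0; -1 0 0 0 0 0 0")

```text
clock: 12.7
eef_pos: [673.5, 41.8, 114.8]
tool_rot: [3.141, -0.001, -2.866]
force: [-0.4, 0.7, 0.2]
width: 0.1
gripper_force: 0.0
```

>>> move_arm(targets="-1 0 0 0.2 0 0 0; -1 0 0 0.2 0 0 0; -1 0 0 0 0 0 0")

```text
clock: 12.95
eef_pos: [673.5, 41.8, 110.8]
tool_rot: [3.141, -0.001, -2.866]
force: [0.1, -0.5, 0.3]
width: -0.0
gripper_force: 0.0
```

>>> move_arm(targets="-1 0 0 0.2 0 0 0; -1 0 0 0.2 0 0 0; -1 0 0 0 0 0 0")

```text
clock: 13.2
eef_pos: [674.1, 41.8, 108.3]
tool_rot: [-3.142, 0.001, -2.866]
force: [-2.0, -0.1, 4.7]
width: -0.1
gripper_force: 2.5
```

>>> move_arm(targets="-1 0 0 0.2 0 0 0; -1 0 0 0.1 0 0 0; -1 0 0 0 0 0 0")

```text
clock: 13.45
eef_pos: [674.2, 41.8, 108.2]
tool_rot: [-3.141, 0.001, -2.866]
force: [-7.4, -0.4, 20.6]
width: -0.1
gripper_force: 10.3
```

```bash
python3 - <<'E'
from h import *
print(tcpcase())
d=cam("scene")
e=read_state()["eef_pos"]; q=proj(d,[e,e+[0,0,20],e+[0,0,40],e+[0,0,73]]).round(1); print(q)
c=int(round(q[0,0])); g=cv2.cvtColor(d["color"],cv2.COLOR_RGB2GRAY)
print(np.arange(c-14,c+15,2)); 
for r in range(int(q[0,1])-50,int(q[0,1])+16,2): print(r,g[r,c-14:c+15:2])
E
```

```text
(array([ 72.7, -27.8, 108.2]), array([-7.2,  1.5, 20.6]), 13.45)
[[287.1 216.4]
 [287.5 213. ]
 [287.8 209.5]
 [288.5 203.5]]
[273 275 277 279 281 283 285 287 289 291 293 295 297 299 301]
166 [156 152  84  71  70  67  73  73  75  76  77  77  76  78  77]
168 [147 148  85  68  72  70  75  76  76  76  77  77  77  76  74]
170 [100 110  84  70  71  73  70  74  73  76  76  78  74  77  78]
172 [79 85 72 79 73 73 71 76 74 75 78 76 77 79 76]
174 [75 68 53 85 76 74 74 77 72 74 74 77 77 76 74]
176 [77 95 46 70 85 84 76 73 76 78 76 74 76 78 84]
178 [ 88 109  42  43  66  87  94  88  83  80  80  85  86  93  94]
180 [ 90 109  40  33  39  56  70  82  93  92  94  94  91  77  64]
182 [ 85 101  33  25  38  40  48  51  56  61  63  58  56  51  37]
184 [91 67 14 15 29 39 50 51 50 46 50 46 46 38 26]
186 [143  93  26  22  21  20  31  40  46  48  47  45  35  29  26]
188 [138  45  15  22  16  13  16  18  24  23  28  27  16  16  16]
190 [112  38  17  14  21  19  17  16  16  15  18  19  21  19  16]
192 [105  53  18  22  18  23  21  18  18  21  20  11  22  12  23]
194 [79 38 21 18 14  6 20 14 19 26 20 20 19 16 2
[... 355 characters left out ...]
9  58  52  58  58  89  95  91  96]
210 [166 165 149  98  94  66  36  61  56  60  74  94  93  94  93]
212 [142 123 110  96  96  85  70  70  64  83  96  95  91  93  93]
214 [ 96  96 114  97  97  93  91  89  90  91  94  91  96  92  94]
216 [97 97 97 95 95 92 93 96 95 93 97 93 98 98 98]
218 [ 97  98  99  96  97  96  96  97  98 106 117 122 127 141 137]
220 [ 99 111 114 107 113 121 124 139 137 134 133 132 126 106  94]
222 [182 207 210 143 137 131 123 109  98  90  81  68  66  64  62]
224 [197 176 133  98  84  74  65  69  66  60  61  61  63  64  63]
226 [74 67 66 65 66 65 66 65 65 66 66 64 63 65 63]
228 [65 67 65 63 66 62 65 65 60 64 60 61 64 65 63]
230 [64 66 63 66 62 63 67 64 61 60 63 60 60 59 57]
```

>>> move_arm(targets="-1 0 0 -2 0 0 0; -1 0 0 -3 0 0 0; -1 0 0 -3 0 0 0; -1 0 0 -3 0 0 0; -1 0 0 0 0 0 0")

```text
clock: 13.92
eef_pos: [678.1, 42.2, 221.4]
tool_rot: [-3.139, 0.012, -2.866]
force: [0.8, 0.4, 0.0]
width: -0.4
gripper_force: 0.0
```

```bash
python3 - <<'E'
from h import *
print(tcpcase())
E
```

```text
(array([ 76.6, -28.5, 221.4]), array([0.8, 0.1, 0. ]), 13.9167)
```

>>> move_arm(targets="-1 1.2 0 -0.6 0 0 0; -1 1.2 0 0 0 0 0; -1 1.2 0 0 0 0 0; -1 0.8 0 0 0 0 0; -1 0 0 0 0 0 0")

```text
clock: 14.33
eef_pos: [630.1, 29.0, 220.5]
tool_rot: [-3.141, -0.001, -2.866]
force: [-0.2, 0.1, -0.3]
width: 0.1
gripper_force: 0.0
```

```bash
cat >> h.py <<'E'
def seebar(P=(8.6,-30,264),half=29):
    "profile of the wrist picture along a column just outside each finger, where loop arms/bar show"
    w=cam("wrist"); g=cv2.cvtColor(w["color"],cv2.COLOR_RGB2GRAY); q=proj(w,case2w(p,[P]))[0]; r=int(q[1]); print("bar expected",q.round())
    print("cols",np.arange(206,308,6))
    for i in range(max(r-64,0),r+30,4): print(i,g[i,206:308:6])
E
python3 - <<'E'
from h import *
print(tcpcase()); seebar()
E
```

```text
(array([ 26.8, -28.5, 220.5]), array([-0.2,  0.1, -0.3]), 14.3333)
bar expected [253. 225.]
cols [206 212 218 224 230 236 242 248 254 260 266 272 278 284 290 296 302]
161 [136 136 135 134  79  81  82  81  82  80  81  82  82  77  78  75  76]
165 [135 134 133 134  79  82  81  81  81  82  82  83  81  75  77  75  76]
169 [133 131 116  69  62  63  62  63  62  62  63  64  65  61  70  76  76]
173 [132 134  57  57  64  64  65  64  63  63  64  64  58  41  46  74  73]
177 [132 135  58  44  60  94  37  35  35  34  35  96  36  40  45  74  73]
181 [132 137  60  98  83  94  99  97  96  98  93  95  88  67  45  74  74]
185 [135  66  57 138  86 126  99  95  96  98  94  96  88  75  45  54  73]
189 [133  59  52 135  81  97  97  97  96  96  95  95  87  74  45  44  74]
193 [134  61  49 135  85  97  97  97  97  97  93  95  85  74  43  44  73]
197 [104  60  97 132 132  96  97  96  96  97  94  95  84  72  45  45  74]
201 [ 55  58 135 133 128  97  97  96  95  96  93  95  80  73  63  46  54]
205 [60 53 80 75 75 96 98 95 96 93 93 95 80 73 74 46 44]
209 [60 48 78 76 75 95 95 94 94 93 93 96 77 72 75 44 46]
213 [59 44 76 76 76 80 80 78 78 79 77 78 70 72 73 43 45]
217 [57 69 76 78 78 78 76 75 74 73 73 74 74 72 72 43 47]
221 [100  99  59  60  59  59  61  61  61  60  59  60  60  59  59  60  60]
225 [144 143  82  82  81  82  80  82  82  81  81  81  81  81  82  80  80]
229 [151  92  89  89  89  89  87  89  87  88  87  88  87  86  86  87  86]
233 [113 129 130  74  73  74  73  46  20  46  46  72  71  71  71  72  72]
237 [130 128 128  98  75  72  75  45   6  48  46  73  72  71  71  71  70]
241 [128 127 128  72  74  19  24  47   5  42  46  16  47  70  72  72  72]
245 [128 128 127  72  39   9  26  46  11  42  44  12   8  72  70  70  72]
249 [125 128 128  74  13   6  37  45   7  39  46   7   5  74  70  71  73]
253 [127 128 130  72   1   6  39  46   4  40  46   6   7  61  68  72  73]
```

>>> move_arm(targets="-1 0.5 0 0 0 0 0; -1 0.5 0 0 0 0 0; -1 0.5 0 0 0 0 0; -1 0.5 0 0 0 0 0; -1 0 0 0 0 0 0")

```text
clock: 14.8
eef_pos: [611.2, 23.9, 220.3]
tool_rot: [-3.142, -0.001, -2.866]
force: [-0.0, -0.7, 0.1]
width: 0.0
gripper_force: 0.0
```

```bash
python3 - <<'E'
from h import *
print(tcpcase()); seebar()
E
```

```text
(array([  7.2, -28.4, 220.3]), array([-0.2, -0.7,  0.1]), 14.8)
bar expected [253. 260.]
cols [206 212 218 224 230 236 242 248 254 260 266 272 278 284 290 296 302]
195 [132 134 103  45  84  84  84  83  84  85  85  84  87  40  68  75  75]
199 [135 136  42  44  84  83  84  83  83  85  85  85  86  42  41  74  73]
203 [135 103  44 117  63  64  65  63  65  64  64  65  72  58  44  75  76]
207 [106  42  43  79  78  96  98  97  95  95  93  96  79  75  42  43  75]
211 [69 42 46 79 77 95 96 96 96 96 93 97 78 74 39 42 76]
215 [43 43 77 78 77 96 97 97 95 95 93 95 76 73 51 45 42]
219 [44 45 77 79 77 95 96 95 96 94 93 96 74 73 74 43 43]
223 [64 63 46 46 46 47 46 48 45 47 46 46 46 45 44 45 45]
227 [122 130  73  71  74  73  73  72  74  73  74  72  72  72  70  73  73]
231 [167  95  97  97  98  97  95  96  96  97  95  95  94  95  94  95  93]
235 [131  81  81  80  81  82  83  84  84  84  83  83  81  83  83  82  82]
239 [130 129 127  74  76  76  76  45   4  45  46  76  72  72  72  73  72]
243 [128 129 130  75  76   5  16  46  10  44  48   6   7  72  71  72  72]
247 [131 128 129  73  20  11  30  47   7  44  45   4   7  73  72  71  71]
251 [132 130 129  75  23  21  41  46   7  41  46  19  19  70  71  72  71]
255 [131 129 129  73  20  24  44  45   6  42  45  24  22  60  70  71  70]
259 [130 130 128  75  11  10  44  46   4  42  47   6   9  26  69  72  73]
263 [128 130 129  76   9   6  47  46   6  39  46  13   9  10  72  73  73]
267 [127 129 128  76   7  11  45  74  14  64  73  14  11   4  72  71  72]
271 [126 128 132  28   4   7  11  11  23  85   5  12   9  12  74  73  72]
275 [191 190 155  11  12  11  10  10  20  46  11  16  12   8  29 115 114]
279 [150 151  69  15  11  13   7  12  26  14   9  11   9   9   4 109 106]
283 [22  0 10 12 10 10 10  4 22 13  7  9  6 11  9  9  4]
287 [14  8  9 10 11 10  8  8 25 12 11  8 10 10 12 10 11]
```

>>> move_arm(targets="-1 0.5 0 0 0 0 0; -1 0.5 0 0 0 0 0; -1 0.5 0 0 0 0 0; -1 0 0 0 0 0 0; -1 0 0 0 0 0 0")

```text
clock: 15.27
eef_pos: [597.6, 20.1, 220.5]
tool_rot: [-3.142, 0.0, -2.866]
force: [0.6, 1.6, -0.2]
width: -0.1
gripper_force: 0.0
```

```bash
python3 - <<'E'
from h import *
print(tcpcase()); seebar((-8,-30,262))
E
```

```text
(array([ -6.8, -28.5, 220.5]), array([ 1. ,  1.4, -0.2]), 15.2667)
bar expected [253. 254.]
cols [206 212 218 224 230 236 242 248 254 260 266 272 278 284 290 296 302]
189 [140 138 141 142  91  95 100  97  98  98  94  91  88  78  76  78  78]
193 [140 138 141 109  86  86 101  99  98 100  97  83  86  78  77  78  76]
197 [122 123 121  68  70  70  69  69  70  69  69  70  70  69  69  67  69]
201 [168 169 169  94  94  95  94  94  95  95  95  94  95  93  94  93  93]
205 [146 146 148  87  87  90  89  88  90  89  89  90  88  88  88  89  87]
209 [85 77 56 52 51 43 45 43 45 43 46 44 51 45 52 64 72]
213 [80 81 79 49 44 47 47 49 47 48 48 49 42 50 65 74 76]
217 [79 80 80 48 88 85 86 86 87 88 88 88 68 54 75 75 76]
221 [80 79 80 78 87 87 88 88 87 88 89 87 81 75 76 73 76]
225 [79 79 79 80 78 96 97 96 95 95 94 95 74 75 73 72 74]
229 [79 77 79 80 77 95 98 96 96 95 93 96 73 74 72 72 73]
233 [137 135 138  81  78  95  98  44   0  46  43  95  74  75  74  74  74]
237 [134 135 132  77  77  94  97  47  10  48  47  96  74  73  73  73  74]
241 [131 134 134  77  76  25  28  46  11  46  47  24  46  75  75  72  72]
245 [132 133 131  78  41   4  26  47   6  44  47  11   6  75  74  73  73]
249 [133 128 129  75  13   9  39  46   7  41  47   8   1  75  72  73  72]
253 [130 132 132  75   4   9  39  48   9  43  48   5  11  61  72  72  72]
257 [132 130 133  76   9   9  46  47   4  40  46   8  10  36  74  73  73]
261 [132 131 133  77   9   4  49  47   4  38  47  12   8  12  73  73  74]
265 [133 131 131  76   5   9  48  46   4  39  45  20  11   4  70  73  71]
269 [131 130 103  76   6   6   7  94  24  85  40   8   9   4  73  73  72]
273 [130 131 132   7  13  10   9   7  23  87   7  13   9  10  61  73  74]
277 [129 130 102  11   8  23   9   7  23  14   6  18  22   8  11  73  75]
281 [134 104   7   7  12   6   7   9  24  15  11   8   7   8  12  10  75]
```

>>> move_arm(targets="-1 0 0 -1 0 0 0; -1 0 0 -2 0 0 0; -1 0 0 -2 0 0 0; -1 0 0 0 0 0 0; -1 0 0 0 0 0 0")

```text
clock: 15.73
eef_pos: [599.0, 20.4, 272.1]
tool_rot: [-3.141, 0.003, -2.866]
force: [-0.0, -1.1, 0.3]
width: -0.2
gripper_force: 0.0
```

```bash
python3 - <<'E'
from h import *
import pickle
print(tcpcase()); w=cam("wrist"); pickle.dump(w,open("w3.pkl","wb"))
for a in(1.5,1.6,1.7):
    piv=np.array([0,156.]);u=lambda t:np.array([np.cos(t),np.sin(t)])
    pin=piv+22*u(a-.25); zb=143.5; xb=pin[0]-np.sqrt(86**2-(pin[1]-zb)**2); tip=piv+85*u(a)
    print(a,xb,proj(w,case2w(p,[(xb,-59.5,zb),(xb,-.5,zb),(tip[0],-45,tip[1]),(tip[0],-15,tip[1])])).round().tolist())
print("keeper top / door edge",proj(w,case2w(p,[(-65,-45,155),(-65,-15,155),(-77,-110,140),(-77,110,140),(-45,-110,140)])).round().tolist())
g=cv2.cvtColor(w["color"],cv2.COLOR_RGB2GRAY)
print(np.arange(196,318,6))
for i in range(60,240,4): print(i,g[i,196:318:6])
E
```

```text
(array([ -5.4, -28.5, 272.1]), array([-0.3, -1. ,  0.3]), 15.7333)
1.5 -72.32154607005668 [[226.0, 109.0], [284.0, 110.0], [235.0, 219.0], [273.0, 219.0]]
1.6 -74.19018595602346 [[226.0, 107.0], [284.0, 108.0], [235.0, 209.0], [274.0, 209.0]]
1.7 -76.19553683795037 [[226.0, 105.0], [284.0, 106.0], [235.0, 198.0], [274.0, 199.0]]
keeper top / door edge [[240.0, 117.0], [270.0, 118.0], [177.0, 104.0], [392.0, 106.0], [180.0, 135.0]]
[196 202 208 214 220 226 232 238 244 250 256 262 268 274 280 286 292 298
 304 310 316]
60 [116 118 120 121 119 108 119 118 116 115 117 110 118  64  69  67  71  68
  70  69  70]
64 [121 119 121 119 117 123 117 114 119 117 115 118 118  69  65  67  69  68
  67  68  68]
68 [119 116 117 118 112 114 116 116 113 114 116 116 120  70  66  64  69  66
  70  70  68]
72 [116 113 119 117 115 119 118 118 119 116 115 116  96  68  71  68  69  72
  65  69  68]
76 [118 117 115 118 116 115 113 115 117 118 117 120  68  69  65  65  69  69
  67  69  67]
80 [113 117 117 118 114 118 119 120 122 113 114 115  67  69  69  71  64  71
  70  67  70]
84 [113 117 117 116 120 118 118 118 11
[... 2806 characters left out ...]
1  78 100  98 100  99  99  99  83  77  74  75  75
  73  73 128]
212 [135 135 105  80  79  80  78  99  98 100  98 100  98  83  75  73  75  76
  75  75 127]
216 [136 133 105  79  79  80  78  99  98  99  98 100  97  84  75  74  75  74
  74  73 128]
220 [135 134 133 135 137 139  77 100  99  99  99  99  98  78  74  75  74  74
  75 129 128]
224 [134 136 135 135 132 134  78  78  77  74  76  75  76  73  74  75  74  75
  71 128 128]
228 [135 135 135 133 134 134  76  76  76  75  73  75  74  74  74  74  74  73
  71 127 128]
232 [130 133 135 133 132 134  75  76  56  45  17  47  59  73  73  75  73  74
  75 127 129]
236 [134 135 134 135 133 135  75  76  49  48   9  47  52  72  74  73  74  72
  74 127 129]
```

```bash
python3 - <<'E'
from h import *
import pickle
w=pickle.load(open("w3.pkl","rb")); d=cam("scene")
f=lambda im,s:np.clip(cv2.resize(cv2.cvtColor(im,cv2.COLOR_RGB2BGR),None,fx=s,fy=s,interpolation=cv2.INTER_CUBIC)*1.3,0,255).astype(np.uint8)
a=f(w["color"][90:160,205:305],4.5*1); b=f(w["color"][90:250,190:320],2); 
c=f(d["color"][140:200,255:315],5)
o=np.zeros((600,800,3),np.uint8); o[:a.shape[0],:a.shape[1]]=a; o[:b.shape[0],460:460+b.shape[1]]=b[:, :340]; o[320:600,:300]=c[:280]
cv2.imwrite("pics/fin.png",o)
for a_ in (1.45,1.5,1.6):
  piv=np.array([0,156.]);u=lambda t:np.array([np.cos(t),np.sin(t)]); pin=piv+22*u(a_-.25)
  for zb in(130,137,143.5,150,158.5):
    xb=pin[0]-np.sqrt(86**2-(pin[1]-zb)**2)
    print(a_,zb,round(xb,1),"wrist",proj(w,case2w(p,[(xb,-59.5,zb),(xb,-.5,zb),(xb-3.5,-30,zb),(xb+3.5,-30,zb)])).round(1).tolist())
E
```

```text
1.45 130 -64.4 wrist [[227.7, 116.3], [282.8, 116.8], [255.3, 113.2], [255.2, 119.9]]
1.45 137 -68.4 wrist [[227.0, 112.8], [283.5, 113.3], [255.3, 109.5], [255.2, 116.5]]
1.45 143.5 -71.4 wrist [[226.3, 110.0], [284.2, 110.6], [255.3, 106.7], [255.3, 113.9]]
1.45 150 -73.8 wrist [[225.6, 107.8], [284.9, 108.4], [255.3, 104.4], [255.3, 111.8]]
1.45 158.5 -76.1 wrist [[224.7, 105.7], [285.9, 106.3], [255.3, 102.2], [255.2, 109.8]]
1.5 130 -65.2 wrist [[227.7, 115.5], [282.8, 116.1], [255.3, 112.4], [255.2, 119.2]]
1.5 137 -69.3 wrist [[227.0, 111.9], [283.5, 112.5], [255.3, 108.7], [255.3, 115.7]]
1.5 143.5 -72.3 wrist [[226.3, 109.1], [284.2, 109.7], [255.3, 105.8], [255.3, 113.0]]
1.5 150 -74.8 wrist [[225.6, 106.9], [284.9, 107.5], [255.3, 103.5], [255.3, 110.8]]
1.5 158.5 -77.1 wrist [[224.7, 104.7], [285.9, 105.3], [255.3, 101.2], [255.3, 108.8]]
1.6 130 -66.9 wrist [[227.7, 113.9], [282.8, 114.4], [255.3, 110.7], [255.2, 117.5]]
1.6 137 -71.1 wrist [[227.0, 110.1], [283.6, 110.7], [255.3, 106.9], [255.3, 113.9]]
1.6 143.5 -74.2 wrist [[226.3, 107.2], [284.3, 107.8], [255.3, 103.9], [255.3, 111.1]]
1.6 150 -76.7 wrist [[225.6, 104.9], [285.0, 105.4], [255.3, 101.5], [255.3, 108.8]]
1.6 158.5 -79.1 wrist [[224.6, 102.5], [286.0, 103.1], [255.3, 99.0], [255.3, 106.6]]
```

View pics/fin.png

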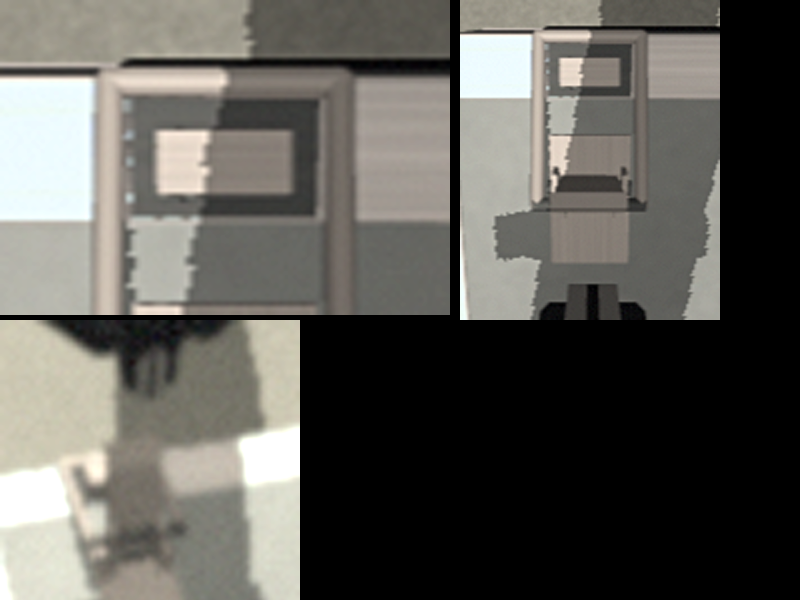

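>>> move_arm(targets="-1 2 -0.1 0 0 0 0; -1 2 0 0 0 0 0; -1 0 0 3 0 0 0; -1 0 0 3 0 0 0; -1 0 0 2.5 0 0 0")

```text
clock: 16.25
eef_pos: [558.3, 8.2, 183.5]
tool_rot: [3.141, -0.002, -2.866]
force: [-0.9, 0.6, -0.9]
width: -0.1
gripper_force: 0.0
```

>>> move_arm(targets="-1 0 0 0 0 0 0; -1 -1 0 0 0 0 0; -1 -1 0 0 0 0 0; -1 0 0 0 0 0 0")

```text
clock: 16.58
eef_pos: [580.5, 14.5, 185.9]
tool_rot: [3.142, 0.001, -2.865]
force: [0.6, 0.2, 0.5]
width: -0.1
gripper_force: 0.0
```

```bash
python3 - <<'E'
from h import *
print(tcpcase())
E
```

```text
(array([-24.8, -29.4, 185.9]), array([0.6, 0. , 0.5]), 16.5833)
```

>>> move_arm(targets="-1 -0.6 0 0 0 0 0; -1 -0.6 0 0 0 0 0; -1 -0.7 0 0.1 0 0 0; -1 -0.7 0 0.1 0 0 0; -1 -0.7 0 0.1 0 0 0")

```text
clock: 17.0
eef_pos: [611.2, 22.9, 182.5]
tool_rot: [-3.141, 0.0, -2.866]
force: [-2.2, -1.0, -0.1]
width: 0.0
gripper_force: 0.9
```

```bash
python3 - <<'E'
from h import *
print(tcpcase()); w=cam("wrist"); g=cv2.cvtColor(w["color"],cv2.COLOR_RGB2GRAY)
# bar check: rows along col between arms & ends
q=proj(w,case2w(p,[(-73,-59.5,143.5),(-73,-.5,143.5),(-65,-30,155)])); print(q.round(1))
r=int(q[0,1]); c0=int(q[0,0]); c1=int(q[1,0])
for i in range(max(0,r-14),r+40,3): print(i,g[i,c0-12:c1+13:6])
E
```

```text
(array([  7. , -29.4, 182.5]), array([-2.4, -0.4, -0.1]), 17.0)
[[214.6  95.5]
 [298.   96.3]
 [256.2 108.2]]
81 [112 114 115 113 114 114 116 113 117 118 119  68  66  66  67  64  64  68
  67]
84 [112 115 116 114 118 112 116 113 115 113 118  68  65  68  67  66  67  66
  67]
87 [115 116 112 116 118 115 119 117 119 112 120  69  69  69  65  67  65  68
  67]
90 [115 117 112 114 122 121 125 118 121 120  69  70  66  71  67  69  67  68
  68]
93 [119 118  91 117  98  75  97  74  89  55  59  58  58  58  57  56  56  55
  56]
96 [189 189 188 189  85  74  88  87  67  50  50  50  48  64 101 116 117 115
 116]
99 [187 187 186 188  78  78  78  79  45  45  44  45  45  45 100 111 111 111
 110]
102 [188 188 187 153  72  74  73  74  73  43  44  43  43  43  87 110 115 116
 116]
105 [187 187 170 145 146 146 145 146 109  81  82  82  82  80  81  80 113 114
 111]
108 [188 189 150 146 162 162 160 160  95  94  95  95  95  96  96  83 118 116
 117]
111 [188 189 150 144 112 110 168 169  96  97  97  97  96  75  73  85 119 117
 117]
114 [188 187 142 143  85  80 165 167  96  96  97  96  97  46  90  85 116 115
 115]
117 [188 188 143 143  83  79 170 170  99  97  99  98  98  43  92  84 122 120
 120]
120 [189 187 142 142  92  76 166 167  97  96  96  97  97  45  91  84 118 117
 118]
123 [188 187 144 143 108  78 164 131  96  95  97  97  98  46  96  85 115 112
 114]
126 [187 187 144 142  86  80 164  94  97  98  98  98  99  46  97  85 116 114
 116]
129 [186 187 143 143  84  79 166  94  98  98  98  99  98  46  96  85 114 115
 115]
132 [188 187 143 143 124  77  72  42  42  42  41  42  42  45  98  86 116 115
 113]
```

>>> move_arm(targets="-1 -0.6 0 0.2 0 0 0; -1 -0.5 0 0.2 0 0 0; -1 -0.5 0 0.3 0 0 0; -1 -0.5 0 0.4 0 0 0; -1 0 0 0 0 0 0")

```text
clock: 17.47
eef_pos: [631.2, 28.6, 172.0]
tool_rot: [-3.141, -0.0, -2.866]
force: [-5.0, -0.7, 8.9]
width: -0.2
gripper_force: 4.9
```

```bash
python3 - <<'E'
from h import *
print(tcpcase())
E
```

```text
(array([ 27.8, -29.2, 172. ]), array([-5. ,  0.7,  8.9]), 17.4667)
```

>>> move_arm(targets="-1 -0.4 0 0.4 0 0 0; -1 -0.4 0 0.4 0 0 0; -1 -0.3 0 0.5 0 0 0; -1 -0.3 0 0.5 0 0 0; -1 0 0 0 0 0 0")

```text
clock: 17.88
eef_pos: [645.7, 33.0, 153.1]
tool_rot: [3.142, 0.002, -2.865]
force: [-0.5, 0.7, 0.9]
width: 0.1
gripper_force: 0.1
```

```bash
python3 - <<'E'
from h import *
print(tcpcase())
E
```

```text
(array([ 42.9, -28.7, 153.1]), array([-0.3,  0.8,  0.9]), 17.8833)
```

>>> move_arm(targets="-1 -0.2 0 0.5 0 0 0; -1 -0.2 0 0.5 0 0 0; -1 -0.1 0 0.5 0 0 0; -1 -0.1 0 0.5 0 0 0; -1 0 0 0 0 0 0")

```text
clock: 18.3
eef_pos: [649.2, 34.0, 131.6]
tool_rot: [3.141, -0.003, -2.866]
force: [-0.2, 0.1, 0.3]
width: -0.0
gripper_force: 0.0
```

>>> move_arm(targets="-1 0 0 0.2 0 0 0; -1 0 0 0.2 0 0 0; -1 0 0 0 0 0 0")

```text
clock: 18.55
eef_pos: [650.2, 34.0, 130.2]
tool_rot: [-3.142, 0.0, -2.866]
force: [-1.0, 0.6, 2.7]
width: -0.5
gripper_force: 2.1
```

```bash
python3 - <<'E'
from h import *
print(tcpcase())
E
```

```text
(array([ 47.5, -29. , 130.2]), array([-0.8,  0.8,  2.7]), 18.55)
```

>>> move_arm(targets="-1 0 0 0.2 0 0 0; -1 0 0 0.1 0 0 0; -1 0 0 0 0 0 0")

```text
clock: 18.8
eef_pos: [650.3, 34.0, 129.9]
tool_rot: [-3.141, 0.001, -2.866]
force: [-6.6, -0.6, 19.8]
width: -0.2
gripper_force: 9.8
```

>>> move_arm(targets="-1 0 0 -2 0 0 0; -1 0 0 -3 0 0 0; -1 0 0 -4 0 0 0; -1 0 0 -4 0 0 0; -1 0 0 0 0 0 0")

```text
clock: 19.22
eef_pos: [655.3, 34.4, 265.6]
tool_rot: [-3.139, 0.016, -2.866]
force: [1.6, 0.8, 0.9]
width: -0.2
gripper_force: 0.0
```

```bash
python3 - <<'E'
from h import *
import pickle
print(tcpcase()); w=cam("wrist"); pickle.dump(w,open("w4.pkl","wb")); g=cv2.cvtColor(w["color"],cv2.COLOR_RGB2GRAY)
for x,z in((-64.5,147),(-64.5,143.5),(-68,158.5)): print("bar",x,z,proj(w,case2w(p,[(x,-59.5,z),(x,-.5,z)])).round(1).tolist())
print("keeper top outer",proj(w,case2w(p,[(-65,-45,155),(-65,-15,155)])).round(1).tolist(),"lever flat tip",proj(w,case2w(p,[(85,-45,159),(85,-15,159)])).round(1).tolist(),"a=.3 tip",proj(w,case2w(p,[(81,-45,184),(81,-15,184)])).round(1).tolist())
print("door outer",proj(w,case2w(p,[(-77,-110,140),(-77,110,140),(-45,-110,140)])).round(1).tolist())
print(np.arange(196,318,5))
for i in range(20,250,4): print(i,*g[i,196:318:5])
E
```

```text
(array([ 52.5, -29.9, 265.6]), array([1.8, 0.3, 0.9]), 19.2167)
bar -64.5 147 [[225.5, 51.7], [289.4, 52.3]]
bar -64.5 143.5 [[225.9, 52.2], [289.0, 52.8]]
bar -68 158.5 [[224.1, 45.5], [291.0, 46.2]]
keeper top outer [[240.8, 50.0], [274.2, 50.3]] lever flat tip [[241.7, 206.8], [270.2, 207.1]] a=.3 tip [[240.4, 212.8], [271.4, 213.1]]
door outer [[171.8, 37.4], [407.7, 39.6], [174.7, 74.4]]
[196 201 206 211 216 221 226 231 236 241 246 251 256 261 266 271 276 281
 286 291 296 301 306 311 316]
20 110 112 117 114 119 111 115 113 116 114 112 112 115 111 113 119 116 60 65 66 66 70 63 67 70
24 115 107 118 117 114 114 115 117 114 112 112 112 118 111 119 118 115 65 66 64 69 67 65 67 66
28 117 110 112 112 112 114 110 107 112 113 111 114 114 112 116 116 120 66 68 65 64 69 65 66 68
32 108 113 116 112 113 111 115 115 116 121 117 111 110 112 113 116 91 64 67 66 63 66 68 67 66
36 110 113 114 115 114 118 117 118 111 116 113 118 118 114 112 116 65 63 68 69 67 67 66 66 65
40 109 110 114 112 109 106 113 113 108 116 115 114 108 112 111 118 63 63 66 66 69 65 65 67 65
44 187 188 188 188 188 187 188 191
[... 4006 characters left out ...]
6 66 69 68 98 120 121 122 116 122 122 123 118 126 122
224 115 111 117 129 128 127 127 129 61 68 67 68 67 68 79 122 122 121 112 122 121 123 113 122 123
228 116 120 86 126 128 127 128 126 89 67 66 66 67 67 67 122 122 122 111 122 120 122 107 144 160
232 114 114 59 129 129 127 126 127 100 66 42 47 19 44 43 123 165 155 139 126 121 121 107 122 122
236 117 92 65 129 127 127 126 126 83 67 46 49 7 48 45 123 122 123 113 122 122 122 109 121 122
240 118 72 109 96 151 170 127 136 67 72 47 46 8 46 46 127 126 123 117 122 120 121 108 119 121
244 100 92 78 71 69 114 88 54 10 8 47 47 7 48 49 7 7 79 136 162 170 158 127 122 121
248 136 86 92 71 74 75 76 10 10 6 46 47 11 47 47 10 13 0 121 124 122 122 110 122 121
```

```bash
python3 - <<'E'
from h import *
print(tcpcase()); print(order.finish_job())
E
```

```text
(array([ 50.7, -29.6, 261.8]), array([-0.4, -0.6, -0.5]), 19.2667)
the job is handed in; nothing more can be done
None
```

The door is shut, the loop's crossbar is caught under the keeper's overhang, and the lever is flat past centre. I did these in that order and handed the job in at 19.3 s; I judged the final latch state from wrist-camera pixel values rather than a viewed picture, and I saw no verdict.

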